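# Check the latching stop of the tube transport track

## Task

Do the start-of-shift check of the emergency stop on the tube transport track, working only with the fingertips and gripping or lifting nothing. Push the red mushroom button straight in until it latches and stays down by itself once you have let go of it, then twist it clockwise by pushing one of its ears sideways until it pops back out, and let it spring back straight. Last, press the blue reset button fully in and let it come back up; do not press the green start button, and leave everything that stands on the bench where it is.

Things in the scene. Friction and masses are not known exactly. Their poses are not given: they have to be found in the camera images.
- stop_head: Red mushroom stop, left on the control box: dome 50 mm across, two opposite ears (16 mm wide, 11 mm high, to 41 mm from the axis), white arrows clockwise. Origin on the axis, level with the box's black top plate while out; sinks with the head. z up, y along the left ear. Out: dome top 32 mm, ears 16 to 27 mm above the plate; latched: 8 mm lower. Over 35 N from the fingers is a fault
- stop_top (a point): Centre of the flat top of the red dome (flat about 28 mm across). Below the head, a yellow disc (92 mm across, 2 mm thick) and a black bezel (38 mm across, 7 mm high) lie on the box's top plate
- stop_left_ear (a point): Middle of the left ear's round end (radius 8 mm), half-way up the ear, 33 mm from the stop's axis; the line from the axis to it is the ear's direction. Clockwise from above, the left ear goes away from the robot and the right ear, opposite, comes towards it
- stop_press (a joint): How far the head is pushed in, m: 0 out, end stop 0.010. A sprung pawl catches it at about 0.008: push it to 0.0085 or more (6 to 12 N) and let go, and it stays at about 0.008. Pushed in without latching it springs back
- stop_twist (a joint): Turn of the head clockwise from above, rad: 0 at rest, end stop 0.80. Latched, it comes free at about 0.6 and pops out 8 mm; its spring (about 0.02 to 0.05 N m, up to 2 N at an ear) turns it back to 0 when let go. Turning it anticlockwise is not possible
- reset_top (a point): Centre of the top of the blue reset button (25 mm across, 20 mm above the box's black top plate, in a 41 mm aluminium ring 12 mm high). It stands in one of the two places on the right of the box, 60 mm from the green one
- reset (a joint): Travel of the blue reset button, m: 0 out, 0.004 fully in (5 N); springs back
- start_top (a point): Centre of the top of the green start button, made like the blue one; not to be pressed
- start (a joint): Travel of the green start button, m: 0 out, 0.004 fully in
- track: Fixed belt module: grey control box (112 x 262 mm, flat black top plate at z = 0.060) in front; 175 mm behind its centre an aluminium belt frame (120 mm deep, 460 mm long, guide rails at 115 mm, capped tubes in blue pucks up to 195 mm high). Origin on the bench under the box's centre; x from the box towards the belt, y to the left along it
- vial: Small dark vial, 29 mm across, 53 mm high, standing left of the box; origin under its centre. Leave alone
- marker: White and blue marker pen, 17 x 135 x 16 mm, lying right of the box; origin under its centre. Leave alone
- rinse_bottle: Clear open reagent bottle, 54 mm across, 114 mm high, right of the box; origin under its centre. Leave alone
- rack: Yellow tube rack with capped tubes, 248 x 201 x 98 mm, at the left; origin under its centre. Leave alone
- notebook: Spiral notebook, 210 x 153 x 16 mm, front right; origin under its centre. Leave alone
- timer: White lab timer, 70 x 62 x 18 mm, lying left of the box; origin under its centre. Leave alone

How it is judged:
By the outcome, as a careful person would: the job done as asked, in the order asked, and still so for the second after the job is handed in, with the robot touching nothing.
It also fails if it takes over 42 s, if anything falls off the work surface, if the arm or the gripper's body presses on something with over 40 N, if the wrist force passes 120 N, or if a joint passes its speed limit or range.

## Robot

A 6-joint arm with a two-finger parallel gripper is mounted at the origin on a cart in front of the work surface, level with it; the furniture and walls round the work are solid. World frame = base frame: x ahead of the robot, y to its left, z up, the work surface at z = 0. Lengths are in m, angles in rad, forces in N, time in s.
With the tool pointing down it reaches from about 0.35 to 0.975 m from the base axis. Payload 4.9 kg.
Tool frame: the origin (TCP) lies on the centre line of the jaws, within the pads' length; the fingertips stand 8 mm ahead of it and the grasp point (between the pads) lies 11 mm behind it; z points along the fingers, y is the direction in which the jaws open and shut (so a half turn about z gives the same grasp; the last joint's range is limited). The gripper opens to 85 mm and grips with 20 to 120 N. Pads are 22 mm wide; open, the fingers measure 114 mm over their backs; the gripper's body (76 mm by 85 mm) begins 54 mm behind the grasp point. The pads swing forward as they close: fully open they stand 13 mm farther back than shut.
Start: joints at [-0.119, 0.053, 1.613, -0, 1.476, -0.119], TCP at [0.625, 0, 0.239] pointing down, gripper open.
Joint ranges: [-3.01, 3.01], [-1.01, 2.22], [0.06, 2.58], [-1.02, 4.17], [0.09, 2.62], [-3.14, 3.14]. Speed limits (rad/s): [2.57, 2.57, 3.14, 3.14, 3.14, 3.14].

## Interface

Orientations are given as a rotation vector (axis times angle).
In Python, from station import get_obs, get_image, calibration, finish_job gives the robot as it stands. The module is installed in compiled form; this text tells all that it offers.
- The arm moves only by the shell command python3 -m jog 'ROWS' [FORCE]. ROWS is JSON, a list of rows, each a list of 7 numbers: the shift along the tool's x, y, z in cm, then the turn, a rotation vector about the tool's x, y, z in rad, then the closure in counts, from 0 (fully open) to 255 (shut). In form: [[dx, dy, dz, ax, ay, az, jaw], ...]. A call has 1 to 8 rows; each row is the pose to reach, as a shift and turn from the pose measured when the call began, along the tool's axes at that moment; what a row does not reach only later rows make up. A row lasts 1/12 s, in which the tool goes at most 41.7 mm and 7.16 degrees, less where a joint would pass 70% of its speed; a pose out of reach is approached as far as the arm can. A call with a gripper value outside its range is refused whole. The fingers move at their own pace and stop on an object; FORCE is the grip in N (left out, the last holds). Time passes only in rows, so rows that repeat a pose let the fingers close. It gives the time, the measured TCP pose, the force and the opening at its end, in the units of the state.
- get_obs(): the state, without advancing time (a new reading comes with each control period).
- get_image(name): name is "scene" or "side" or "wrist"; returns the picture (480x640x3 uint8, red, green, blue); there is no depth.
- calibration(name): a dict with "vfov" (degrees; the focal length in pixels is half the picture's height over the tangent of half this angle, whatever the lens; pixels are square), "cx", "cy" (the principal point, pixels), "R" (3x3) and "t" (3): a world point X has camera coordinates R X + t. Camera axes: x right, y down, z forward; pixel columns grow to the right and rows downward; lengths in m; the calibration is good to about 2 mm. A picture is of the moment at which its call begins: read the wrist's pose just before it. calibration takes no time and is no camera call; for the wrist camera it gives the pose at the moment of the call.
- finish_job(): hands the job in, once; it reports no verdict.
The state is a dict: "t": time; "q": joint angles; "dq": joint speeds; "effort": joint torques, N m; "tool_pos": TCP position; "tool_rot": TCP orientation; "contact_force": force on the tool from outside, world axes, zero at the start; "wrist_torque": the same for the moment, N m; "opening": finger opening in m.
Only numpy, scipy, OpenCV 4.12 (cv2) and the standard library are available. Lean on these libraries where they do the work, as an engineer would, in place of code of your own. Each camera call takes 0.05 s, during which the arm holds its last target. There are 200 camera calls.

## Working session

There is one attempt and no reset: what is moved stays moved. The work goes in short steps, Python scripts to look and compute and a shell command to move; the robot and the scene stay as the last step left them, time stands still between calls to the robot, and variables do not carry over. Pictures are saved under pics/ and viewed, about 8 in all and at most 12, crops included, and the job is handed in when it is done.

```bash
mkdir -p pics; python3 - <<'E'
from station import *
import cv2,numpy as np
o=get_obs();print(o['t'],o['tool_pos'],o['tool_rot'],o['opening'],o['contact_force'])
for n in("scene","wrist"):
    c=calibration(n);print(n,c)
    im=get_image(n);cv2.imwrite(f'pics/{n}0.png',im[:,:,::-1])
E
```

```text
0.0 [6.24404929e-01 7.24698423e-05 2.38076079e-01] [-2.22033855e+00 -2.22032993e+00  1.92804799e-03] 0.08542764482574416 [ 0.32125604 -0.39443152  0.35970084]
scene {'vfov': 45.31232532552175, 'cx': 330.5637445356245, 'cy': 243.00371671647184, 'R': array([[ 0.48327357, -0.87541848,  0.0094413 ],
       [-0.6778163 , -0.38096942, -0.62883015],
       [ 0.55408638,  0.29749753, -0.77748537]]), 't': array([-0.25298086,  0.42679932,  1.4451735 ])}
wrist {'vfov': 61.761959656043025, 'cx': 319.20266319835537, 'cy': 237.77456043028337, 'R': array([[ 9.99996359e-01,  5.47028426e-04, -2.64242987e-03],
       [ 1.29043352e-03, -9.56951857e-01,  2.90243825e-01],
       [-2.36990655e-03, -2.90246178e-01, -9.56949079e-01]]), 't': array([-0.6239577 , -0.03694678,  0.3795329 ])}
```

View pics/scene0.png

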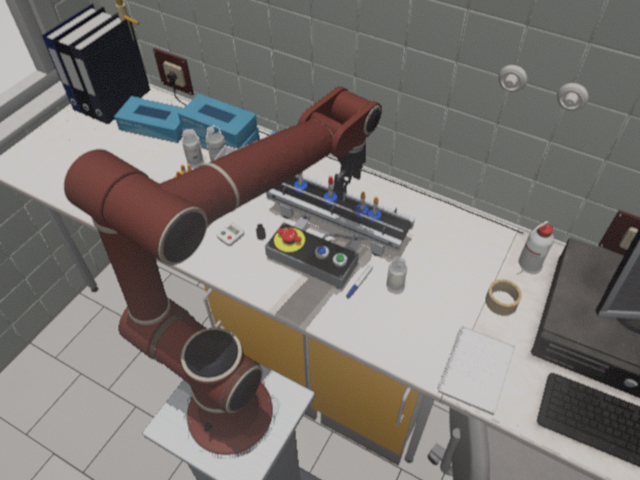

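View pics/wrist0.png

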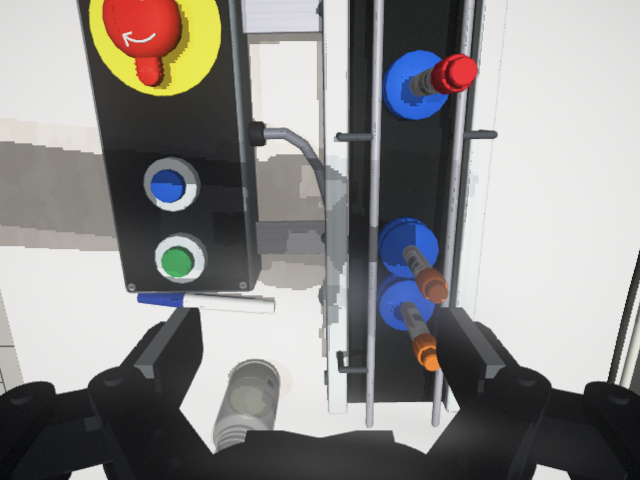

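The wrist picture shows the blue button at (168,186), the green one at (177,262) and the red head partly cut off at about (143,20). The right ear is at (150,70) and the yellow disc's edges are at columns 90 and 221.

```bash
cat > h.py <<'E'
from station import *
import cv2,numpy as np
from scipy.spatial.transform import Rotation as Ro
def ray(c,u,v,z):
    f=240/np.tan(np.radians(c['vfov']/2)); R,t=c['R'],c['t']
    C=-R.T@t; d=R.T@np.array([(u-c['cx'])/f,(v-c['cy'])/f,1])
    return C+d*(z-C[2])/d[2]
def proj(c,X):
    f=240/np.tan(np.radians(c['vfov']/2)); p=c['R']@np.array(X)+c['t']
    return p[:2]/p[2]*f+[c['cx'],c['cy']]
def totool(dw):
    return Ro.from_rotvec(get_obs()['tool_rot']).inv().apply(dw)
def snap(n,name):
    c=calibration(n);im=get_image(n);cv2.imwrite(f'pics/{name}.png',im[:,:,::-1]);return c,im
E
python3 - <<'E'
from h import *
c=calibration('wrist');print(-c['R'].T@c['t'])
for n,u,v,z in [('blue',168,186,.08),('green',177,262,.08),('ydL',90,28,.062),('ydR',221,28,.062),('ydB',155,96,.062),('ear',150,72,.087),('boxBL',124,291,.06),('boxBR',256,291,.06),('boxTL',79,0,.06),('boxTR',243,0,.06)]:
    print(n,ray(c,u,v,z).round(4))
c=calibration('scene')
for n,u,v,z in [('blue',321,252,.08),('green',340,259,.08),('red',289,233,.092)]:print(n,ray(c,u,v,z).round(4))
E
```

```text
[0.62492812 0.07514001 0.37236177]
blue [0.5133 0.026  0.08  ]
green [ 0.5139 -0.0333  0.08  ]
ydL [0.464  0.1339 0.062 ]
ydR [0.5556 0.1339 0.062 ]
ydB [0.5042 0.0891 0.062 ]
ear [0.5124 0.1029 0.087 ]
boxBL [ 0.4586 -0.067   0.06  ]
boxBR [ 0.5706 -0.0668  0.06  ]
boxTL [0.4583 0.1517 0.06  ]
boxTR [0.5715 0.1517 0.06  ]
blue [0.5045 0.0221 0.08  ]
green [ 0.509  -0.0381  0.08  ]
red [0.5121 0.1349 0.092 ]
```

```bash
python3 -m jog '[[3.3,-2.8,0,0,0,0,255],[6.7,-5.6,0,0,0,0,255],[10,-8.4,0,0,0,0,255],[13.4,-11.2,0,0,0,0,255],[13.4,-11.2,0,0,0,0,255],[13.4,-11.2,0,0,0,0,255],[13.4,-11.2,0,0,0,0,255]]' 20
python3 - <<'E'
from h import *
o=get_obs();print(o['tool_pos'],o['opening'],np.abs(o['dq']).max());c,im=snap('wrist','w1');np.save('c.npy',c,allow_pickle=True)
E
```

```text
t: 0.68
tool_pos: [0.5125, 0.134, 0.2383]
tool_rot: [-2.22, -2.222, 0.002]
contact_force: [0.6, -0.6, -0.2]
opening: 0.0006
[0.51251155 0.13403666 0.2383189 ] 0.0006167117897498543 0.027974003986805343
```

View pics/w1.png

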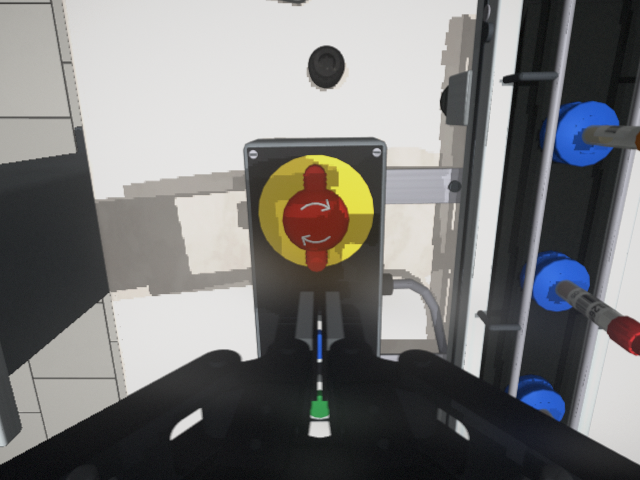

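Picture w1 shows the yellow disc spanning columns 258–374 and rows 154–271. The dome is centred near (316,219), the left ear's end is at (315,165), and the shut fingertips are at about (320,292).

```bash
python3 - <<'E'
from h import *
c=np.load('c.npy',allow_pickle=True).item()
for n,u,v,z in [('disc',316,212.5,.062),('dL',258,212,.062),('dR',374,212,.062),('dT',316,154,.062),('dB',316,271,.062),('dome',316,219,.085),('earL tip',315,166,.085),('earR tip',317,270,.085),('tips',320,292,.23)]:print(n,ray(c,u,v,z).round(4))
im=cv2.imread('pics/w1.png');hsv=cv2.cvtColor(im,cv2.COLOR_BGR2HSV)
y=cv2.inRange(hsv,(22,120,60),(35,255,255));y[:, :240]=0;y[:,390:]=0
r=cv2.inRange(hsv,(0,150,60),(6,255,255))|cv2.inRange(hsv,(174,150,60),(180,255,255));r[:,:240]=0;r[:,390:]=0;r[280:]=0
h=cv2.convexHull(cv2.findNonZero(y));e=cv2.fitEllipse(h);print(e,ray(c,*e[0],.062).round(4))
p=cv2.findNonZero(r).reshape(-1,2);print(p.min(0),p.max(0),p.mean(0))
print(proj(c,[.5125,.134,.092]),proj(c,get_obs()['tool_pos']),proj(c,get_obs()['tool_pos']-np.array([0,0,.008])))
E
```

```text
disc [0.5098 0.1357 0.062 ]
dL [0.4638 0.1361 0.062 ]
dR [0.5558 0.1362 0.062 ]
dT [0.5098 0.1814 0.062 ]
dB [0.5097 0.086  0.062 ]
dome [0.51   0.1363 0.085 ]
earL tip [0.5093 0.175  0.085 ]
earR tip [0.5107 0.0959 0.085 ]
tips [0.513  0.1439 0.23  ]
((315.7281188964844, 210.54127502441406), (112.79948425292969, 115.56231689453125), 98.68888092041016) [0.5096 0.1373 0.062 ]
[283 165] [347 271] [315.10945008 218.12386546]
[319.35446264 224.43437998] [319.91488447 327.06756132] [319.92299398 316.83165642]
```

```bash
python3 -m jog '[[0.1,-0.25,3.5,0,0,0,255],[0.15,-0.25,7,0,0,0,255],[0.15,-0.25,10,0,0,0,255],[0.15,-0.25,12,0,0,0,255],[0.15,-0.25,12.6,0,0,0,255],[0.15,-0.25,12.6,0,0,0,255]]'
python3 -m jog '[[0,0,0.3,0,0,0,255],[0,0,0.6,0,0,0,255],[0,0,0.9,0,0,0,255],[0,0,0.9,0,0,0,255]]'
```

```text
t: 1.23
tool_pos: [0.5096, 0.1336, 0.11]
tool_rot: [-2.221, -2.216, 0.008]
contact_force: [0.4, -0.6, -0.3]
opening: 0.0003
t: 1.57
tool_pos: [0.51, 0.1335, 0.1016]
tool_rot: [-2.222, -2.217, 0.007]
contact_force: [0.8, -0.1, 0.2]
opening: -0.0003
```

```bash
python3 -m jog '[[0.2,0,0.0,0,0,0,255],[0.2,0,0.2,0,0,0,255],[0.2,0,0.4,0,0,0,255],[0.2,0,0.6,0,0,0,255],[0.2,0,0.8,0,0,0,255],[0.2,0,0.8,0,0,0,255]]'
```

```text
t: 2.07
tool_pos: [0.5109, 0.1358, 0.0942]
tool_rot: [-2.223, -2.218, 0.004]
contact_force: [1.6, 1.1, 3.5]
opening: 0.0002
```

```bash
python3 -m jog '[[0,0,0.15,0,0,0,255],[0,0,0.3,0,0,0,255],[0,0,0.3,0,0,0,255]]'
python3 -m jog '[[0,0,0.08,0,0,0,255],[0,0,0.08,0,0,0,255],[0,0,0.08,0,0,0,255]]'
```

```text
t: 2.32
tool_pos: [0.5109, 0.1359, 0.0912]
tool_rot: [-2.223, -2.218, 0.003]
contact_force: [-0.4, 0.5, 4.4]
opening: 0.0002
t: 2.57
tool_pos: [0.5109, 0.1359, 0.0904]
tool_rot: [-2.223, -2.218, 0.003]
contact_force: [-0.1, 0.6, 5.1]
opening: 0.0002
```

```bash
python3 -m jog '[[0,0,0.08,0,0,0,255],[0,0,0.08,0,0,0,255],[0,0,0.08,0,0,0,255]]'
python3 -m jog '[[0,0,0.06,0,0,0,255],[0,0,0.06,0,0,0,255]]'
```

```text
t: 2.82
tool_pos: [0.511, 0.1359, 0.09]
tool_rot: [-2.223, -2.218, 0.003]
contact_force: [-1.6, 0.8, 7.0]
opening: 0.0001
t: 2.98
tool_pos: [0.5111, 0.1359, 0.09]
tool_rot: [-2.223, -2.218, 0.003]
contact_force: [-2.8, 0.7, 8.1]
opening: 0.0002
```

```bash
python3 -m jog '[[0,0,0.12,0,0,0,255],[0,0,0.12,0,0,0,255]]'
python3 -m jog '[[0,0,-0.5,0,0,0,255],[0,0,-2,0,0,0,255],[0,0,-5,0,0,0,255],[-1,0,-8,0,0,0,255],[-1,0,-8,0,0,0,255],[-1,0,-8,0,0,0,255]]'
python3 - <<'E'
from h import *
print(get_obs()['tool_pos'],get_obs()['contact_force']);c,im=snap('wrist','w2');np.save('c2.npy',c,allow_pickle=True)
cs,ims=snap('side','s2');np.save('cs.npy',cs,allow_pickle=True);u,v=proj(cs,[.51,.1355,.075]).astype(int);print(u,v)
M=cv2.resize(cv2.imread('pics/s2.png')[max(v-60,0):v+60,max(u-80,0):u+80],None,fx=5,fy=5,interpolation=cv2.INTER_CUBIC);cv2.imwrite('pics/s2c.png',M)
E
```

```text
t: 3.15
tool_pos: [0.5112, 0.1359, 0.0899]
tool_rot: [-2.222, -2.218, 0.004]
contact_force: [-3.1, 0.9, 10.6]
opening: 0.0001
t: 3.65
tool_pos: [0.5124, 0.1257, 0.1715]
tool_rot: [2.224, 2.218, -0.0]
contact_force: [0.6, -0.1, -0.9]
opening: 0.0002
[0.51240882 0.12568575 0.17145206] [ 0.55671488 -0.1488154  -0.89940352]
288 227
```

View pics/w2.png

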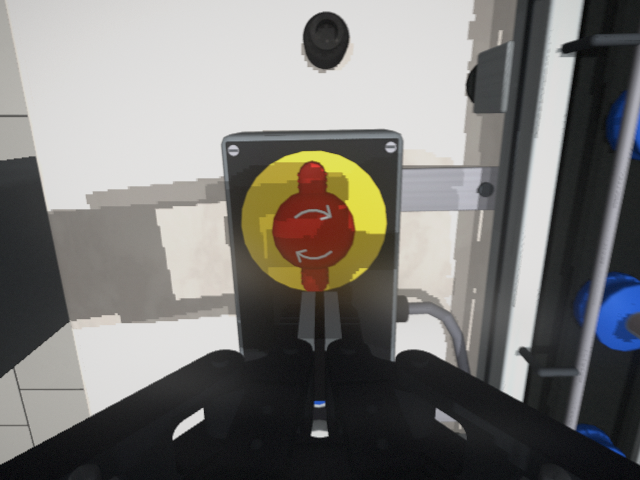

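View pics/s2c.png

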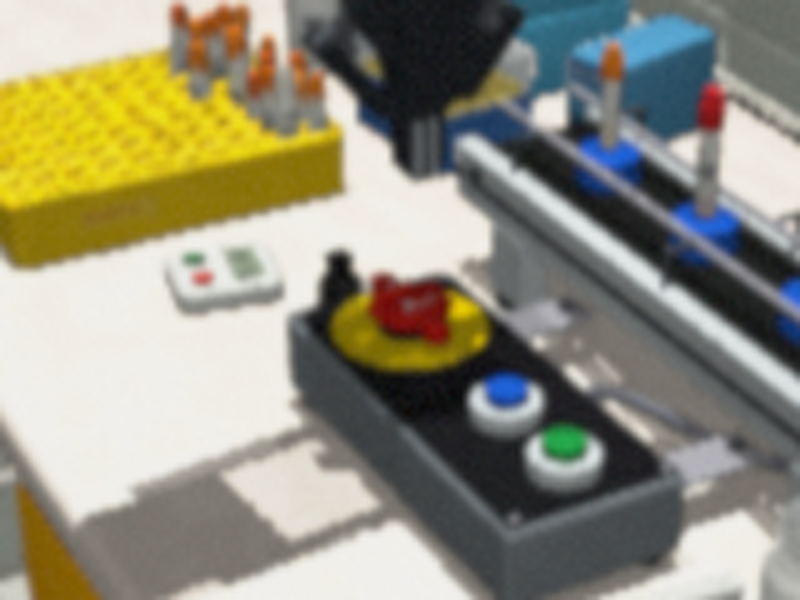

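Picture w2 shows the ear ends at about (313,161) and (315,291), the dome in columns 273–354 and the disc in columns 241–387. The side crop shows the head low on its disc, with the vial and timer undisturbed. I'll check the latch depth by scale.

```bash
python3 - <<'E'
from h import *
for f,cf in(('w1','c.npy'),('w2','c2.npy')):
    c=np.load(cf,allow_pickle=True).item()
    hsv=cv2.cvtColor(cv2.imread(f'pics/{f}.png'),cv2.COLOR_BGR2HSV)
    r=cv2.inRange(hsv,(0,150,50),(6,255,255))|cv2.inRange(hsv,(174,150,50),(180,255,255));r[:,:220]=0;r[:,400:]=0;r[300:]=0
    p=cv2.findNonZero(r).reshape(-1,2);a,b=p.min(0),p.max(0)+1
    print(f,a,b)
    for d in(0,.008):
        pr=[proj(c,[.51,.1355+s*.041,.0815-d]) for s in(1,-1)]; q=[proj(c,[.51+s*.025,.1355,.081-d]) for s in(-1,1)]
        print(d,'ear rows',pr[0][1].round(1),pr[1][1].round(1),'dome cols',q[0][0].round(1),q[1][0].round(1))
    
E
```

```text
w1 [283 165] [348 272]
0 ear rows 163.4 270.1 dome cols 282.6 349.5
0.008 ear rows 162.1 266.4 dome cols 283.6 348.7
w2 [273 162] [354 291]
0 ear rows 161.9 297.6 dome cols 271.9 357.6
0.008 ear rows 160.4 292.1 dome cols 273.4 356.4
```

```bash
python3 -m jog '[[2.4,-2,0,0,0,0,255],[4.8,-3.7,0,0,0,0,255],[4.8,-3.7,2,0,0,0,255],[4.8,-3.7,5,0,0,0,255],[4.8,-3.7,8,0,0,0,255],[4.8,-3.7,9.3,0,0,0,255],[4.8,-3.7,9.3,0,0,0,255],[4.8,-3.7,9.3,0,0,0,255]]'
```

```text
t: 4.42
tool_pos: [0.4711, 0.1735, 0.0727]
tool_rot: [-2.219, -2.215, 0.014]
contact_force: [-0.6, 0.8, 0.8]
opening: -0.0001
```

```bash
python3 -m jog '[[0,0,-0.2,0,0,0,255],[0,0.5,-0.2,0,0,0,255],[0,0.9,-0.2,0,0,0,255],[0,1.2,-0.2,0,0,0,255],[0,1.2,-0.2,0,0,0,255]]'
python3 -m jog '[[0,0.2,0,0,0,0,255],[0,0.4,0,0,0,0,255],[0,0.6,0,0,0,0,255],[0,0.6,0,0,0,0,255]]'
```

```text
t: 4.83
tool_pos: [0.4841, 0.1735, 0.0752]
tool_rot: [-2.22, -2.215, 0.012]
contact_force: [0.2, -0.1, 0.8]
opening: 0.0002
t: 5.17
tool_pos: [0.4904, 0.1736, 0.0752]
tool_rot: [-2.22, -2.215, 0.012]
contact_force: [-0.5, 0.9, -0.4]
opening: -0.0004
```

```bash
python3 -m jog '[[0,0.2,0,0,0,0,255],[0,0.4,0,0,0,0,255],[0,0.6,0,0,0,0,255],[0,0.6,0,0,0,0,255]]'
python3 -m jog '[[0,0.2,0,0,0,0,255],[0,0.4,0,0,0,0,255],[0,0.6,0,0,0,0,255],[0,0.6,0,0,0,0,255]]'
python3 - <<'E'
from h import *
print(get_obs()['tool_pos']);c,im=snap('wrist','w3')
E
```

```text
t: 5.5
tool_pos: [0.4968, 0.1736, 0.0752]
tool_rot: [-2.22, -2.215, 0.012]
contact_force: [-0.8, -0.5, -0.3]
opening: 0.0003
t: 5.83
tool_pos: [0.5033, 0.1735, 0.0752]
tool_rot: [-2.221, -2.215, 0.011]
contact_force: [-1.5, 0.7, 1.4]
opening: 0.0001
[0.50328003 0.17346785 0.07523877]
```

View pics/w3.png

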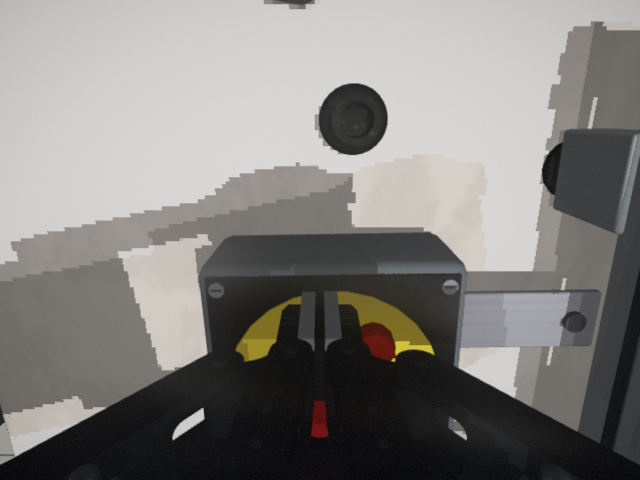

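Picture w3 shows the left ear at about (376,340), being pushed away by the shut fingers. I'll carry on a few millimetres more.

```bash
python3 -m jog '[[0,0.2,0,0,0,0,255],[0,0.3,0,0,0,0,255],[0,0.3,0,0,0,0,255]]'
python3 -m jog '[[0,0.1,0,0,0,0,255],[0,0.2,0,0,0,0,255],[0,0.2,0,0,0,0,255]]'
python3 - <<'E'
from h import *
print(get_obs()['tool_pos']);c,im=snap('side','s4')
M=cv2.resize(cv2.imread('pics/s4.png')[197:257,248:328],None,fx=8,fy=8,interpolation=cv2.INTER_CUBIC)
c,im=snap('wrist','w4');w=im[180:400,200:480,::-1]
w=cv2.resize(w,(640,480)); cv2.imwrite('pics/m4.png',cv2.resize(np.hstack([M,w]),(800,300)))
E
```

```text
t: 6.13
tool_pos: [0.5062, 0.1735, 0.0751]
tool_rot: [-2.221, -2.215, 0.012]
contact_force: [-1.0, -0.4, 0.2]
opening: -0.0001
t: 6.38
tool_pos: [0.5083, 0.1734, 0.075]
tool_rot: [-2.221, -2.215, 0.012]
contact_force: [-1.5, 0.6, -0.8]
opening: -0.0001
[0.50830061 0.17342125 0.07500807]
```

View pics/m4.png

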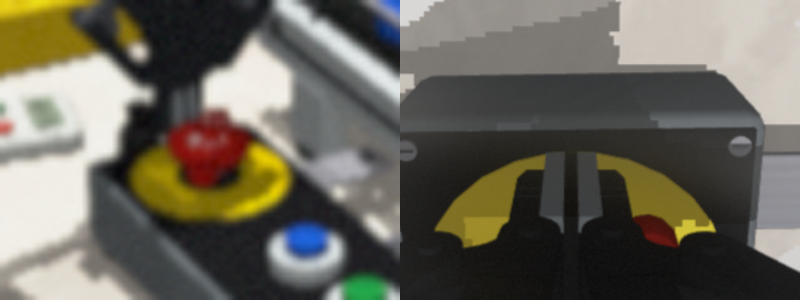

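The left half (side camera) shows the head standing clear of its bezel with the ears turned, so it has popped out. I'll back the finger off and let the head return.

```bash
python3 -m jog '[[0,-0.5,0,0,0,0,255],[0,-1,0,0,0,0,255],[0,-1.5,0,0,0,0,255],[0,-2.2,0,0,0,0,255],[0,-3,0,0,0,0,255],[0,-3.8,0,0,0,0,255],[0,-3.8,0,0,0,0,255]]'
python3 -m jog '[[0,0,-3,0,0,0,255],[0,0,-6,0,0,0,255],[0,0,-10,0,0,0,255],[-4,2,-10,0,0,0,255],[-5,4,-10,0,0,0,255],[-5,4,-10,0,0,0,255],[-5,4,-10,0,0,0,255]]'
python3 - <<'E'
from h import *
o=get_obs();print(o['tool_pos'],o['contact_force']);c,im=snap('wrist','w5');cv2.imwrite('pics/w5.png',im[:,:,::-1]);np.save('c5.npy',c,allow_pickle=True)
hsv=cv2.cvtColor(cv2.imread('pics/w5.png'),cv2.COLOR_BGR2HSV)
r=cv2.inRange(hsv,(0,150,50),(6,255,255))|cv2.inRange(hsv,(174,150,50),(180,255,255));r[:,:220]=0;r[:,400:]=0;r[310:]=0
p=cv2.findNonZero(r).reshape(-1,2);print(p.min(0),p.max(0)+1)
for d in(0,.008):
    print([proj(c,[.5095,.135+s*.041,.0815-d]).round(1) for s in(1,-1)],[proj(c,[.5095+s*.025,.135,.081-d])[0].round(1) for s in(-1,1)])
E
```

```text
t: 7.07
tool_pos: [0.4685, 0.1735, 0.075]
tool_rot: [-2.22, -2.215, 0.013]
contact_force: [-0.4, 0.4, -0.5]
opening: -0.0002
t: 7.65
tool_pos: [0.5098, 0.123, 0.1749]
tool_rot: [-2.222, -2.213, 0.013]
contact_force: [-0.5, 0.3, -1.1]
opening: -0.0
[0.50983424 0.12301263 0.17488569] [-0.5133022   0.26030756 -1.12731684]
[278 158] [361 291]
[array([319.7, 157.1]), array([320.1, 291.8])] [np.float64(277.5), np.float64(362.4)]
[array([319.8, 155.7]), array([320.2, 286.5])] [np.float64(279.0), np.float64(361.2)]
```

View pics/w5.png

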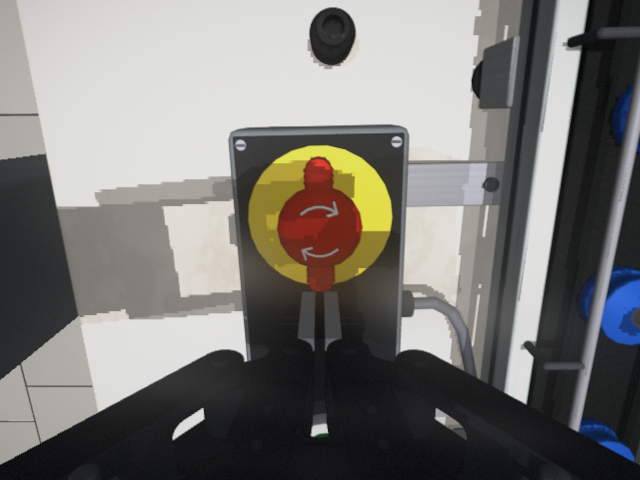

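Picture w5 shows the head out and straight: its ears lie on the column 319–320 line and its extents match the "out" model to about 1 px. Next is the blue reset button.

```bash
python3 -m jog '[[-3,0.1,0,0,0,0,255],[-6.5,0.2,0,0,0,0,255],[-9.7,0.3,0,0,0,0,255],[-9.7,0.3,2,0,0,0,255],[-9.7,0.3,5,0,0,0,255],[-9.7,0.3,7.3,0,0,0,255],[-9.7,0.3,7.5,0,0,0,255],[-9.7,0.3,7.5,0,0,0,255]]'
python3 - <<'E'
from h import *
o=get_obs();print(o['tool_pos'],totool(np.array([.513,.026,.089])-o['tool_pos']))
snap('side','s6');M=cv2.resize(cv2.imread('pics/s6.png')[200:290,258:378],None,fx=5,fy=5,interpolation=cv2.INTER_CUBIC);cv2.imwrite('pics/s6c.png',M)
E
```

```text
t: 8.37
tool_pos: [0.5088, 0.0272, 0.0974]
tool_rot: [-2.216, -2.212, 0.018]
contact_force: [0.5, -0.5, 0.5]
opening: -0.0003
[0.50882027 0.02723418 0.09740895] [-0.0012181   0.00431406  0.0083432 ]
```

View pics/s6c.png

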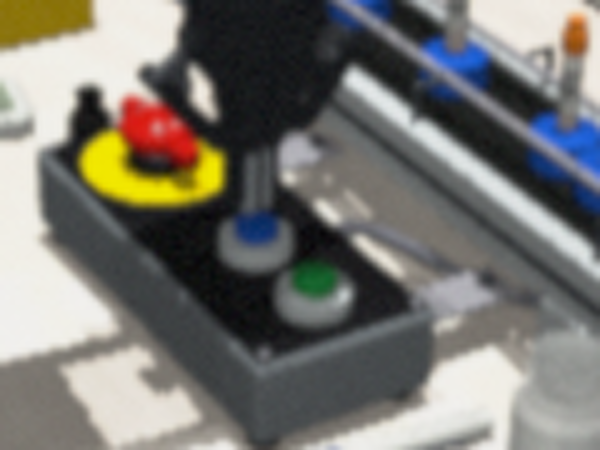

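The side crop shows the shut fingers over the blue button at crop position (258,225), with the red head out and the green button free. I'll correct by 4 mm in x and press in small steps.

```bash
python3 -m jog '[[-0.1,0.4,0,0,0,0,255],[-0.1,0.4,0.3,0,0,0,255],[-0.1,0.4,0.6,0,0,0,255],[-0.1,0.4,0.9,0,0,0,255],[-0.1,0.4,1.1,0,0,0,255],[-0.1,0.4,1.1,0,0,0,255]]'
python3 -m jog '[[0,0,0.1,0,0,0,255],[0,0,0.2,0,0,0,255],[0,0,0.2,0,0,0,255]]'
```

```text
t: 8.92
tool_pos: [0.5142, 0.0261, 0.0881]
tool_rot: [-2.218, -2.214, 0.015]
contact_force: [-0.3, 1.3, 0.7]
opening: -0.0003
t: 9.17
tool_pos: [0.5143, 0.0261, 0.0863]
tool_rot: [-2.218, -2.214, 0.014]
contact_force: [-1.6, 0.4, 2.3]
opening: -0.0003
```

```bash
python3 -m jog '[[0,0,0.15,0,0,0,255],[0,0,0.25,0,0,0,255],[0,0,0.3,0,0,0,255],[0,0,0.3,0,0,0,255]]'
python3 -m jog '[[0,0,0.12,0,0,0,255],[0,0,0.12,0,0,0,255],[0,0,0.12,0,0,0,255]]'
```

```text
t: 9.5
tool_pos: [0.5145, 0.0261, 0.084]
tool_rot: [-2.218, -2.214, 0.015]
contact_force: [-3.0, -0.0, 6.9]
opening: -0.0002
t: 9.75
tool_pos: [0.5145, 0.0261, 0.0839]
tool_rot: [-2.218, -2.214, 0.015]
contact_force: [-4.3, -0.2, 9.2]
opening: 0.0
```

The press reached the end stop: z held at 0.084 while the force rose from 6.9 to 9.2 N. I'll retract and check.

```bash
python3 -m jog '[[0,0,-0.5,0,0,0,255],[0,0,-2,0,0,0,255],[0,0,-6,0,0,0,255],[0,0,-10,0,0,0,255],[0,0,-14,0,0,0,255],[0,0,-14,0,0,0,255],[0,0,-14,0,0,0,255],[0,0,-14,0,0,0,255]]'
python3 - <<'E'
from h import *
o=get_obs();print(o['tool_pos'],o['contact_force'],np.abs(o['dq']).max())
snap('side','s7');M=cv2.resize(cv2.imread('pics/s7.png')[190:300,208:368],None,fx=5,fy=5,interpolation=cv2.INTER_CUBIC);cv2.imwrite('pics/s7c.png',M)
E
```

```text
t: 10.42
tool_pos: [0.516, 0.0262, 0.2233]
tool_rot: [-2.218, -2.213, 0.016]
contact_force: [-0.9, 0.2, -1.5]
opening: -0.0
[0.51602835 0.0262375  0.22330617] [-0.93738269  0.23864121 -1.4821177 ] 0.036561401233126026
```

View pics/s7c.png

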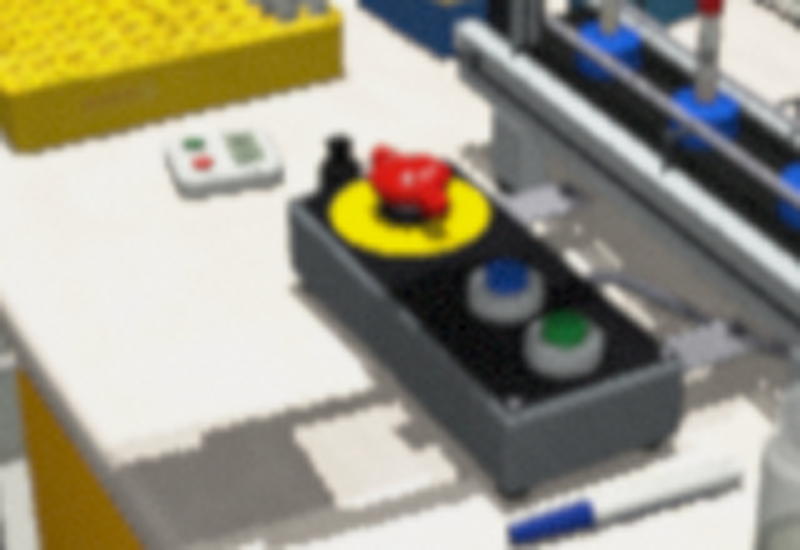

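The head is out and straight at (410,180), and the blue button is back up at (507,275). The green button is up, and the vial, timer and pen haven't moved.

```bash
python3 -c "from station import *;print(finish_job())"
```

```text
the job is handed in; nothing more can be done
None
```

The start-of-shift check of the emergency stop is done, in the order asked, and handed in at about 10.5 s; the hand-in gave no verdict. The fingers stayed shut and gripped nothing.

- **Press:** I pushed the red stop to its end at about 11 N. After letting go, the wrist picture matched the latched (8 mm lower) height.
- **Twist:** I pushed the left ear away from the robot, with only 1–2 N sensed at the wrist. The side picture showed the head popped out. With the finger clear, the wrist picture showed it straight and fully out, to about 1 px.
- **Reset:** I pressed the blue button fully in: travel stopped at 4 mm while the force rose from 6.9 to 9.2 N. It came back up after I let go.
- **Last look:** The last side picture shows the green button untouched and the vial, timer and pen where they were. The notebook is outside that picture and the bottle and rack only partly in it, but the arm never went near them. The arm stood well clear of everything at hand-in.

No check failed. The scene camera's rough reading of the buttons was up to 9 mm off the wrist camera's, so I used the wrist value. The side picture and the press both agreed with it.

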